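# Close a culture chamber and bar its cover

## Task

Push the blue cover disc across the white unit's deck until it drops into the round chamber opening and sits flat on the rim; slide it, do not lift it off the deck. Then take the aluminium bar by its green middle and lower it, without dropping it, across the closed chamber so that it lies level in both black saddles, about equally long on both sides. Leave the dish, the jar and the cartridge block where they are.

Things in the scene. Friction and masses are not known exactly. Their poses are not given: they have to be found in the camera images.
- unit: White culture unit, fixed flat box; place and yaw vary. Origin: on the round chamber's axis, at table height; z up. Its deck (top face, 54 mm up) spans x -105 to +145, y -250 to +75 mm from there. Two black saddles on it at x -75 and +75, y 0. Low fixed fittings (blue, violet, black; up to 24 mm high) on it within x 105 to 140, y -225 to -70 mm.
- rim (a point): Centre of the chamber at rim height: 46 mm above the table, 8 mm below the deck. Axes as the unit's. The opening is a round recess in the deck, 102 mm across and 8 mm deep; at its bottom a flat ring-shaped rim, 9 mm wide, surrounds a red-floored well 84 mm across, crossed by three grey webs flush with the rim. The seated cover's origin lies at this point.
- saddle_near (a point): Middle of the floor of the black saddle on the unit's -x side, 59 mm above the table, 5 mm above the deck. Each saddle is a trough along the unit's x, 24 mm long, about 24 mm wide at the floor and 33 mm at the top of its two slanted cheeks, which end 22 mm above the deck.
- saddle_far (a point): The same point of the other black saddle, at the unit's +x side, 150 mm from the first.
- cover: Loose blue plastic disc with a thin white ring on top, 96 mm in diameter, 10 mm thick, about 110 g; too wide to grip. Origin: centre of its underside, z up. It starts lying flat on the deck, on the unit's -y side, 145 to 175 mm from the chamber. Seated, it stands 2 mm proud of the deck.
- bar: Loose straight aluminium bar 200 x 20 x 16 mm (x, y, z), about 180 g, its middle 60 mm green. Origin: centre of its underside; x along the bar, z up. It starts lying on the table to the left or the right of the unit, roughly along x. In the saddles its underside is 5 mm above the deck, 3 mm above the seated cover.
- dish: Bystander: closed round culture dish, 90 mm across, 14 mm high, white edge, yellow inside; on the table, left if the bar is right and the other way round. Origin: centre of its underside.
- reagent: Bystander: amber jar, 50 mm across, 85 mm high, on the table at the far left or far right. Origin: centre of its underside.
- cartridge: Bystander: black cartridge block 50 x 75 x 38 mm, on the table at the far right or far left, across from the jar. Origin: centre of its underside.

How it is judged (in metres and radians):
On the way, in this order (a step that is already met when the one before it is completed fails the run):
1. the cover has dropped into the recess and sits flat on the rim (horizontal distance between cover and rim below 0.005 m and z of cover in the frame of rim between -0.003 and 0.002 m and angle between cover's own z axis and vertical below 0.03 rad), for 0.2 s.
2. the bar lies level in both saddles across the seated cover (all of step 1 and x of bar in the frame of rim between -0.015 and 0.015 m and y of bar in the frame of rim between -0.007 and 0.007 m and z of bar in the frame of rim between 0.01 and 0.0155 m and angle between bar's own z axis and vertical below 0.04 rad and angle between the x axis of bar and the x axis of unit, either way round below 0.08 rad), for 0.2 s.
At the end, for the whole second after the job is handed in: Cover flat on the rim: within 5 mm sideways, at most 2 mm high, tilt under 0.03 rad. Bar in both saddles: underside 10 to 15.5 mm above the rim (nominal 13), within 7 mm across and 15 mm along of the middle, tilt under 0.04 rad, within 0.08 rad of the unit's x. Both at rest (all of step 2 and linear speed of each of bar, cover below 0.02 m/s); the robot touches nothing.
It fails at once if the cover is lifted more than 30 mm off the deck (z of cover in the frame of rim above 0.038 m).
It fails at once if the bar is let go over the chamber more than 30 mm above its place in the saddles (contact force between bar and the fingers below 0.1 N and z of bar in the frame of rim above 0.043 m and horizontal distance between bar and rim below 0.12 m).
It fails at once if the dish is moved more than 25 mm or tipped (distance of dish from where it was at the start of the episode above 0.025 m or angle between dish's own z axis and vertical above 0.3 rad).
It fails at once if the jar is moved more than 25 mm or tipped (distance of reagent from where it was at the start of the episode above 0.025 m or angle between reagent's own z axis and vertical above 0.3 rad).
It fails at once if the cartridge block is moved more than 25 mm or tipped (distance of cartridge from where it was at the start of the episode above 0.025 m or angle between cartridge's own z axis and vertical above 0.3 rad).
It also fails if it takes over 56 s, if anything falls off the work surface, if the arm or the gripper's body presses on something with over 40 N, if the wrist force passes 120 N, or if a joint passes its speed limit or range.

## Robot

A 7-joint arm with a two-finger parallel gripper is mounted at the origin on the work surface. World frame = base frame: x ahead of the robot, y to its left, z up, the work surface at z = 0. Lengths are in mm, angles in rad, forces in N, time in s.
With the tool pointing down it reaches from about 400 to 750 mm from the base axis. Payload 19.5 kg.
Tool frame: the origin (TCP) lies at the very end of the fingers, on their centre line; the grasp point (between the pads) lies bot.grip_depth behind it (bot.grip_depth is the distance from the TCP to the grasp point, in mm); z points along the fingers, y is the line along which they close (so a half turn about z gives the same grasp; the last joint's range is limited). The gripper opens to 85 mm and grips with 20 to 120 N. Pads are 22 mm wide; open, the fingers measure 114 mm over their backs; the gripper's body (76 mm by 85 mm) begins 54 mm behind the grasp point. The pads swing forward as they close: fully open they stand 13 mm farther back than shut.
Start: joints at [-1.355, 0.707, -0.028, 1.485, 0.022, 0.951, -0.075], TCP at [146.587, 555.974, 231.268] pointing down, gripper open.
Joint ranges: [-2.71, 2.71], [-0.32, 2.16], [-1.57, 1.52], [0, 2.45], [-1.46, 4.6], [0, 2.02], [-2.83, 2.83]. Speed limits (rad/s): [1.89, 1.89, 2.57, 2.57, 3.01, 3.01, 3.01].

## Interface

Orientations are given as [roll, pitch, yaw] about the fixed x, y, z axes, in that order (R = Rz(yaw) Ry(pitch) Rx(roll)).
In Python, from bench import status, camera, bot gives the robot as it stands.
- The arm moves only by the shell command python3 -m crank 'ROWS' [OPENING] [FORCE]. ROWS is text: rows parted by semicolons, each of 4 numbers parted by spaces: the shift along the tool's x, y, z in m, then the turn about the tool's z in degrees. A call has 1 to 10 rows; each row shifts and turns the commanded pose from where the row before left it, along the tool's axes as they then stand; what a row does not reach is not made up. A row lasts 1/8 s, in which the tool goes at most 62.5 mm and 10.7 degrees, less where a joint would pass 70% of its speed; a pose out of reach is approached as far as the arm can. A call is refused whole if a number of a shift passes 0.0625 or a number of a turn 10.7, either way. A call with a gripper value outside its range is refused whole. OPENING is the gripper's target within -1 to 1 (fully open at 1, half-way at 0, shut at -1), set as the call begins (- or left out, the last holds). The fingers move at their own pace and stop on an object; FORCE is the grip in N (left out, the last holds). Time passes only in rows, so rows that do not move let the fingers close. It gives the time, the measured TCP pose, the force, the opening and the grip force at its end, in the units of the state.
- status.get_obs(): the state, without advancing time (a new reading comes with each control period).
- camera(name): name is "side" or "top"; returns a dict with "pixels" (420x560x3 uint8, red, green, blue), "fovy" (degrees; the focal length in pixels is half the picture's height over the tangent of half this angle, whatever the lens; pixels are square), "cx", "cy" (the principal point, pixels), "dist_coeffs" ([k1, k2, p1, p2, k3] as OpenCV has them; the pictures are not rectified), "origin" and "orientation" of the camera in the world. Camera axes: x right, y down, z forward; pixel columns grow to the right and rows downward; lengths in mm; the calibration is good to about 2 mm. A picture is of the moment at which its call begins. There is no depth.
- bot.sign_off(): hands the job in; it is judged then, once.
The state is a dict: "t": time; "q": joint angles; "qvel": joint speeds; "joint_torque": joint torques, N m; "ee_pos": TCP position; "ee_rot": TCP orientation; "contact_force": force on the tool from outside, world axes, zero at the start; "wrist_torque": the same for the moment, N m; "width": finger opening in mm; "grasp_force": force on a finger pad.
Only numpy, scipy, OpenCV 4.12 (cv2) and the standard library are available. Lean on these libraries where they do the work, as an engineer would, in place of code of your own. Each camera call takes 0.05 s, during which the arm holds its last target. There are 200 camera calls.

## Working session

There is one attempt and no reset: what is moved stays moved. The work goes in short steps, Python scripts to look and compute and a shell command to move; the robot and the scene stay as the last step left them, time stands still between calls to the robot, and variables do not carry over. Pictures are saved under pics/ and viewed, at most 10 in all, crops included, and the job is handed in when it is done.

```bash
ls; mkdir -p pics; cat > h.py <<'E'
import numpy as np, cv2
from scipy.spatial.transform import Rotation as R
from bench import status, camera, bot
def snap(name,fn):
    c=camera(name); cv2.imwrite('pics/'+fn,c['pixels'][:,:,::-1]); 
    import pickle; pickle.dump(c,open('pics/'+name+'.pkl','wb')); return c
def load(name):
    import pickle; return pickle.load(open('pics/'+name+'.pkl','rb'))
def cam(c):
    f=210/np.tan(np.radians(c['fovy'])/2)
    K=np.array([[f,0,c['cx']],[0,f,c['cy']],[0,0,1.]])
    o=np.array(c['orientation'],float)
    M=o if o.shape==(3,3) else R.from_euler('xyz',o).as_matrix()
    return K,np.array(c['dist_coeffs'],float),M,np.array(c['origin'],float)
def pix2w(c,uv,z):
    K,d,M,o=cam(c)
    p=cv2.undistortPoints(np.array(uv,float).reshape(-1,1,2),K,d).reshape(-1,2)
    r=np.c_[p,np.ones(len(p))]@M.T
    return o+r*((z-o[2])/r[:,2])[:,None]
def w2pix(c,P):
    K,d,M,o=cam(c)
    P=(np.array(P,float).reshape(-1,3)-o)@M
    return cv2.projectPoints(P,np.zeros(3),np.zeros(3),K,d)[0].reshape(-1,2)
E
python3 - <<'E'
from h import *
for n in('top','side'):
    c=snap(n,n+'0.png'); print({k:v for k,v in c.items() if k!='pixels'})
print(status.get_obs(), bot.grip_depth)
E
```

```text
pics
{'fovy': 46.5957968371049, 'cx': 281.63265026771506, 'cy': 209.99610846647133, 'dist_coeffs': array([-0.12550635,  0.        ,  0.        ,  0.        ,  0.        ]), 'origin': array([ 442.94273268,   -2.97753626, 1180.04786904]), 'orientation': array([-3.03279671, -0.00780809, -1.59401137])}
{'fovy': 51.23655367324364, 'cx': 282.5603263998727, 'cy': 211.09937250026232, 'dist_coeffs': array([-0.09322829,  0.        ,  0.        ,  0.        ,  0.        ]), 'origin': array([ 182.85930392, -760.2978317 ,  643.1373286 ]), 'orientation': array([-2.17125133, -0.0062813 , -0.45741352])}
{'t': 0.1, 'q': array([-1.3546903 ,  0.70704126, -0.0276112 ,  1.48493868,  0.02198725,
        0.95086309, -0.07550325]), 'qvel': array([-0.00094767, -0.00199011, -0.00204852, -0.00133059,  0.0003956 ,
        0.00146071, -0.00179469]), 'joint_torque': array([ 1.73509619e-03, -8.84321594e+01,  1.23683497e+00, -2.36464101e+01,
        1.71063992e-02,  4.87699988e-03,  9.94147058e-06]), 'ee_pos': array([146.5437622 , 555.78399474, 230.87715656]), 'ee_rot': array([-3.14064443e+00,  2.02240948e-05,  2.88377059e+00]), 'contact_force': array([-0.15390551, -0.50752054, -0.48059462]), 'wrist_torque': array([ 0.04490726, -0.0454875 ,  0.0116991 ]), 'grasp_force': 0.0, 'width': 85.56088879233002} 18.700000000000003
```

View pics/top0.png

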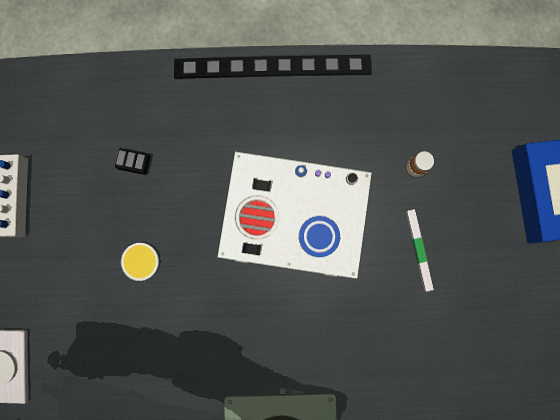

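View pics/side0.png

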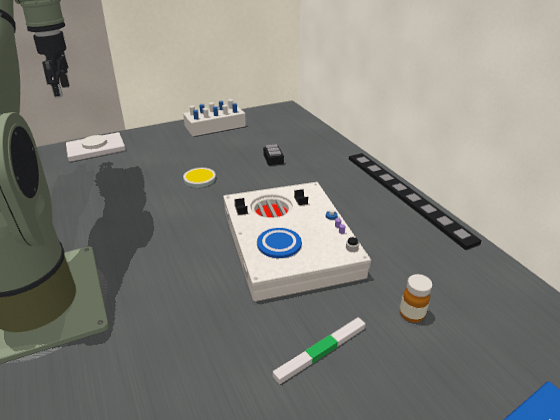

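The top view shows the chamber at about (257,217), the cover at (320,236), the saddles at (262,184) and (251,248), and the bar at (420,250). The dish is at (140,261), the cartridge at (133,161) and the jar at (422,163). I'll measure next with an enlarged crop.

```bash
python3 - <<'E'
from h import *
c=load('top'); im=c['pixels'].astype(int)
cv2.imwrite('pics/crop0.png',cv2.resize(c['pixels'][145:295,215:445,::-1],None,fx=3.4,fy=3.4,interpolation=cv2.INTER_CUBIC))
r,g,b=im[...,0],im[...,1],im[...,2]
def blob(m,x0,x1,y0,y1):
    k=np.zeros(m.shape,np.uint8); k[y0:y1,x0:x1]=m[y0:y1,x0:x1]
    cs,_=cv2.findContours(k,cv2.RETR_EXTERNAL,cv2.CHAIN_APPROX_NONE)
    return max(cs,key=cv2.contourArea)
e=cv2.fitEllipse(blob((b>r+50),290,350,205,265)); print('cover',e,pix2w(c,[e[0]],64))
gb=cv2.minAreaRect(blob((g>r+50)&(g>b+30),400,440,200,300)); print('green',gb,pix2w(c,[gb[0]],16))
wb=cv2.minAreaRect(blob(((r>150)|(g>r+50)),395,440,203,300)); print('bar',wb); bp=pix2w(c,cv2.boxPoints(wb),16);print(bp,bp.mean(0))
# deck
dk=blob((r>150)&(abs(r-b)<40),205,380,145,285); q=cv2.approxPolyDP(dk,8,True).reshape(-1,2);print(q);print(pix2w(c,q,54))
# saddles dark
for nm,bx in (('far',(248,276,174,195)),('near',(238,266,238,258))):
    s=blob(im.sum(2)<200,*bx); m=cv2.minAreaRect(s);print(nm,m,pix2w(c,[m[0]],70))
red=((r>g+60)); ys,xs=np.nonzero(red[195:240,230:285]); print('red',pix2w(c,[(xs.mean()+230,ys.mean()+195)],30))
E
```

```text
cover ((319.0321350097656, 236.19020080566406), (40.15375900268555, 40.484500885009766), 111.20417022705078) [[502.30068704 -98.84402564  64.        ]]
green ((419.9529113769531, 249.78823852539062), (24.51314353942871, 8.677218437194824), 77.47119140625) [[ 465.85885992 -346.34433839   16.        ]]
bar ((419.94232177734375, 249.78846740722656), (82.87613677978516, 8.70179557800293), 77.34745025634766)
[[ 562.30072033 -318.19177085   16.        ]
 [ 566.48496964 -339.47481156   16.        ]
 [ 370.14598477 -374.82851538   16.        ]
 [ 366.36243457 -353.71574491   16.        ]] [ 466.32352733 -346.55271067   16.        ]
[[235 152]
 [218 256]
 [356 277]
 [371 173]]
[[ 705.73419146   92.14996191   54.        ]
 [ 462.37405206  134.4499282    54.        ]
 [ 406.66296783 -182.27710247   54.        ]
 [ 648.70864682 -227.30184232   54.        ]]
far ((261.3565673828125, 184.59811401367188), (17.015974044799805, 10.25872802734375), 10.619654655456543) [[623.84084332  30.87228742  70.        ]]
near ((251.13998413085938, 248.5199737548828), (17.39482879638672, 9.475231170654297), 8.130102157592773) [[477.48436545  56.85209315  70.        ]]
red [[551.61714903  44.04007543  30.        ]]
```

View pics/crop0.png

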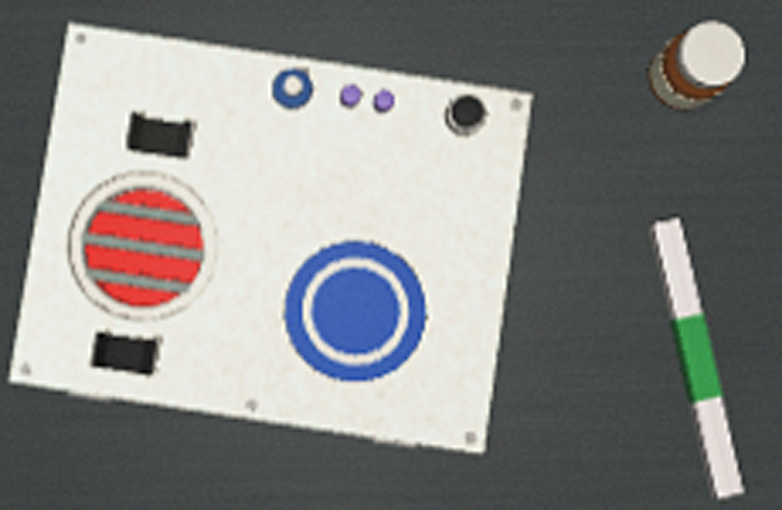

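The crop agrees with the dimensions given: the deck measures 247x321 mm against 250x325, and the saddle midpoint matches the deck fit. That puts the unit at about (551.4, 44.0) with yaw -10.1°, the cover at (502.3, -98.8) and the bar at (466, -346.5) with yaw 10.2°. I'll push with the fingers half open, cradling the disc at two points.

```bash
cat >> h.py <<'E'
def plan(x,y,z,yaw,n,start=None):
    "prints tool-frame rows to reach world pose (mm, deg)"
    o=status.get_obs(); p0,y0=(o['ee_pos'],np.degrees(o['ee_rot'][2])) if start is None else (np.array(start[:3],float),start[3])
    d=(np.array([x,y,z])-p0)/n; t=(yaw-y0+180)%360-180
    if abs(t)>170: print('big turn')
    for i in range(n):
        M=R.from_euler('xyz',[np.pi,0,np.radians(y0+t*i/n)]).as_matrix()
        s=M.T@d; print('%.4f %.4f %.4f %.1f;'%(*(s/1000),-t/n),end=' ')
    print()
E
python3 - <<'E'
from h import *
plan(480,250,231,118,10)
plan(479,-167,160,71,10,(480,250,231,118))
E
```

```text
-0.0400 -0.0211 -0.0000 4.7; -0.0416 -0.0177 -0.0000 4.7; -0.0430 -0.0142 -0.0000 4.7; -0.0440 -0.0106 -0.0000 4.7; -0.0447 -0.0070 -0.0000 4.7; -0.0451 -0.0033 -0.0000 4.7; -0.0452 0.0005 -0.0000 4.7; -0.0450 0.0042 -0.0000 4.7; -0.0446 0.0079 -0.0000 4.7; -0.0438 0.0115 -0.0000 4.7; 
-0.0368 -0.0197 0.0071 4.7; -0.0383 -0.0166 0.0071 4.7; -0.0395 -0.0134 0.0071 4.7; -0.0405 -0.0101 0.0071 4.7; -0.0411 -0.0068 0.0071 4.7; -0.0416 -0.0034 0.0071 4.7; -0.0417 0.0000 0.0071 4.7; -0.0416 0.0035 0.0071 4.7; -0.0411 0.0069 0.0071 4.7; -0.0404 0.0102 0.0071 4.7;
```

```bash
python3 -m crank '-0.040 -0.021 0 4.7; -0.042 -0.018 0 4.7; -0.043 -0.014 0 4.7; -0.044 -0.011 0 4.7; -0.045 -0.007 0 4.7; -0.045 -0.003 0 4.7; -0.045 0 0 4.7; -0.045 0.004 0 4.7; -0.045 0.008 0 4.7; -0.044 0.011 0 4.7' 0.05 30
python3 -m crank '-0.037 -0.020 0.007 4.7; -0.038 -0.017 0.007 4.7; -0.040 -0.013 0.007 4.7; -0.040 -0.010 0.007 4.7; -0.041 -0.007 0.007 4.7; -0.042 -0.003 0.007 4.7; -0.042 0 0.007 4.7; -0.042 0.003 0.007 4.7; -0.041 0.007 0.007 4.7; -0.040 0.010 0.007 4.7'
python3 -c "
from h import *
plan(479,-167,75,71,3)"
```

```text
t: 1.35
ee_pos: [481.4, 248.2, 231.1]
ee_rot: [-3.141, 0.0, 2.061]
contact_force: [-0.5, 0.0, 0.2]
width: 44.4
grasp_force: 0.0
t: 2.6
ee_pos: [480.5, -169.6, 160.9]
ee_rot: [-3.141, 0.0, 1.241]
contact_force: [0.5, -0.2, -0.8]
width: 45.2
grasp_force: 0.0
0.0007 -0.0007 0.0286 0.0; 0.0007 -0.0007 0.0286 0.0; 0.0007 -0.0007 0.0286 0.0;
```

```bash
python3 -m crank '0.001 -0.001 0.030 0; 0.001 -0.001 0.030 0; 0 0 0.030 0; 0 0 0.009 0; 0 0 0 0'
for i in 1 ; do python3 -m crank '0 0 0.002 0; 0 0 0.002 0; 0 0 0 0'; done
```

```text
t: 3.22
ee_pos: [479.4, -165.8, 62.5]
ee_rot: [-3.141, 0.0, 1.243]
contact_force: [0.1, -0.4, -0.1]
width: 44.6
grasp_force: 0.0
t: 3.6
ee_pos: [479.5, -165.7, 58.6]
ee_rot: [3.141, 0.0, 1.243]
contact_force: [0.4, 0.3, 0.1]
width: 44.5
grasp_force: 0.0
```

```bash
python3 -c "
from h import *
c=snap('side','side1.png')
cv2.imwrite('pics/s1.png',cv2.resize(c['pixels'][160:310,200:400,::-1],None,fx=4,fy=4,interpolation=cv2.INTER_CUBIC))"
```

```text
(no output)
```

View pics/s1.png

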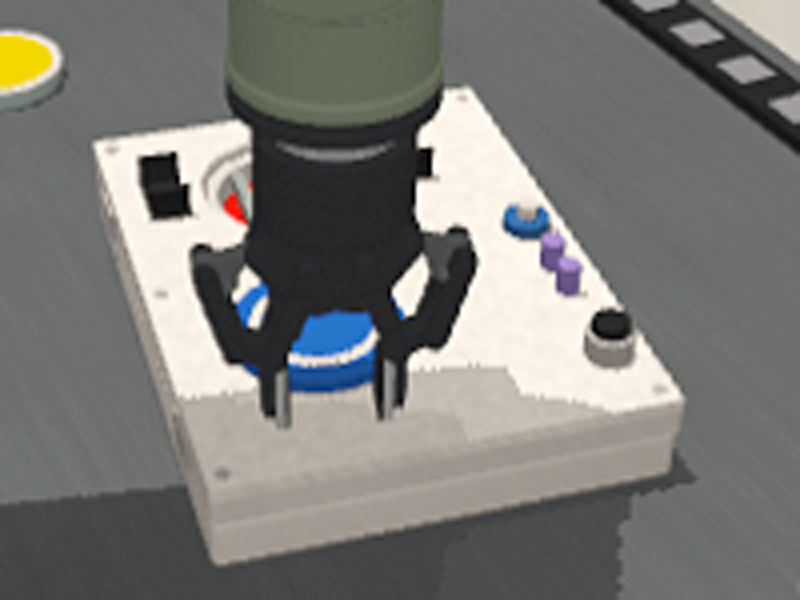

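The fingers stand open behind the cover, tips at crop pixels (283,425) and (390,415), centred on it and just above the deck. I'll feel for the deck.

```bash
for i in 1; do python3 -m crank '0 0 0.002 0; 0 0 0 0'|sed -n '2p;4p'; python3 -m crank '0 0 0.0015 0; 0 0 0 0'|sed -n '2p;4p';python3 -m crank '0 0 0.001 0; 0 0 0 0'|sed -n '2p;4p'; done
```

```text
ee_pos: [479.4, -165.7, 56.2]
contact_force: [0.4, -0.2, -0.1]
ee_pos: [479.4, -165.7, 54.7]
contact_force: [0.0, 0.3, 0.3]
ee_pos: [479.4, -165.7, 53.8]
contact_force: [0.2, -0.7, -0.6]
```

```bash
for i in 1; do python3 -m crank '0 0 0.001 0; 0 0 0 0'|sed -n '2p;4p'; python3 -m crank '0 0 0.001 0; 0 0 0 0'|sed -n '2p;4p';python3 -m crank '0 0 0.001 0; 0 0 0 0'|sed -n '2p;4p'; done
```

```text
ee_pos: [479.4, -165.7, 52.8]
contact_force: [0.3, -0.5, 0.4]
ee_pos: [479.5, -165.7, 51.9]
contact_force: [-0.2, 0.0, 2.7]
ee_pos: [479.5, -165.8, 51.8]
contact_force: [-4.7, 2.6, 27.5]
```

```bash
python3 -m crank '0 0 -0.004 0; 0 0 0 0'; python3 -c "
from h import *
plan(534-.325*25,-6.5-.9457*25,54.7,71,10)"
```

```text
t: 5.4
ee_pos: [479.5, -165.8, 54.9]
ee_rot: [3.141, 0.0, 1.243]
contact_force: [0.1, 0.4, -0.5]
width: 44.5
grasp_force: 0.0
0.0143 0.0000 0.0000 0.0; 0.0143 0.0000 0.0000 0.0; 0.0143 0.0000 0.0000 0.0; 0.0143 0.0000 0.0000 0.0; 0.0143 0.0000 0.0000 0.0; 0.0143 -0.0000 0.0000 0.0; 0.0143 -0.0000 0.0000 0.0; 0.0143 -0.0000 0.0000 0.0; 0.0143 -0.0000 0.0000 0.0; 0.0143 -0.0000 0.0000 0.0;
```

```bash
python3 -m crank '0.010 0 0 0; 0.007 0 0 0; 0.007 0 0 0; 0.009 0 0 0; 0.009 0 0 0; 0.009 0 0 0; 0.009 0 0 0; 0.009 0 0 0; 0.009 0 0 0; 0.009 0 0 0'
python3 -m crank '0.009 0 0 0; 0.009 0 0 0; 0.009 0 0 0; 0.009 0 0 0; 0.009 0 0 0; 0.008 0 0 0; 0.003 0 0 0; 0 0 0 0'
python3 -c "
from h import *
a=snap('side','side2.png')['pixels'][160:310,200:360];b=snap('top','top2.png')['pixels'][140:290,210:370]
cv2.imwrite('pics/s2.png',cv2.resize(np.hstack([a,b])[:,:,::-1],None,fx=2.5,fy=2.5,interpolation=cv2.INTER_CUBIC))"
```

```text
t: 6.65
ee_pos: [507.6, -82.8, 54.8]
ee_rot: [3.142, 0.0, 1.243]
contact_force: [-0.3, 1.0, 0.9]
width: 44.9
grasp_force: 0.2
t: 7.65
ee_pos: [525.5, -30.3, 54.8]
ee_rot: [3.142, 0.0, 1.243]
contact_force: [0.3, -0.1, 0.2]
width: 44.9
grasp_force: 0.0
```

View pics/s2.png

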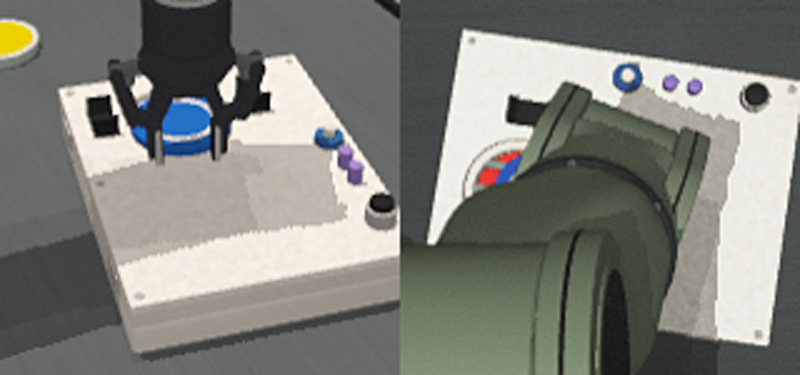

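The side view shows the cover cradled between the fingertips (crop (158,160) and (218,157)) and already partly over the opening. I'll push on slowly.

```bash
python3 -m crank '0.005 0 0 0; 0.005 0 0 0; 0.005 0 0 0; 0.004 0 0 0; 0.003 0 0 0; 0.003 0 0 0; 0.001 0 0 0; 0 0 0 0;0 0 0 0'
python3 -c "
from h import *
a=snap('side','side3.png')['pixels'][160:310,200:400]
cv2.imwrite('pics/s3.png',cv2.resize(a[:,:,::-1],None,fx=4,fy=4,interpolation=cv2.INTER_CUBIC))"
```

```text
t: 8.88
ee_pos: [533.8, -5.9, 54.8]
ee_rot: [3.142, 0.0, 1.243]
contact_force: [-0.6, 0.1, -0.0]
width: 45.4
grasp_force: 0.0
```

View pics/s3.png

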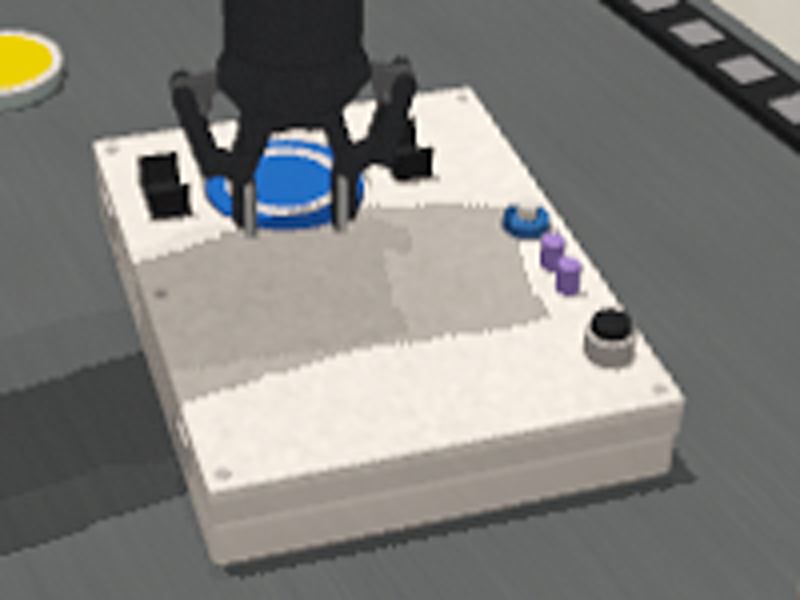

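The cover's rear edge still shows its full thickness at crop (295,225), so it has probably not dropped yet. I'll nudge it further and watch the blue lower edge.

```bash
cat > blue.py <<'E'
from h import *
c=camera('side');im=c['pixels'].astype(int)
m=(im[...,2]>im[...,0]+50)[185:230,245:300]; ys,xs=np.nonzero(m)
print('blue',len(ys),ys.min()+185,ys.max()+185,xs.min()+245,xs.max()+245,'mid-col bottom',[np.nonzero(m[:,x-245])[0].max()+185 for x in (269,273,277)])
E
python3 blue.py
for i in 1; do python3 -m crank '0.002 0 0 0; 0 0 0 0'|sed -n '2p;4p'; python3 blue.py; python3 -m crank '0.002 0 0 0; 0 0 0 0'|sed -n '2p;4p';python3 blue.py; done
python3 - <<'E'
from h import *
c=load('side')
yaw=np.radians(-10.1);M=R.from_euler('z',yaw).as_matrix();o=np.array([551.4,44,0])
t=np.linspace(0,2*np.pi,60)
for z in (46,54,56,64):
    p=w2pix(c,o+np.c_[48*np.cos(t),48*np.sin(t),0*t+z]); print(z,p.min(0),p.max(0))
E
```

```text
blue 369 195 216 251 290 mid-col bottom [np.int64(216), np.int64(216), np.int64(216)]
ee_pos: [534.5, -3.6, 54.8]
contact_force: [-0.2, -0.2, -0.0]
blue 380 195 216 251 290 mid-col bottom [np.int64(216), np.int64(216), np.int64(216)]
ee_pos: [535.1, -1.7, 54.8]
contact_force: [0.1, -0.9, -0.5]
blue 381 195 216 251 290 mid-col bottom [np.int64(216), np.int64(216), np.int64(216)]
46 [251.22623255 197.55456086] [290.6261285 219.6170714]
54 [251.11365442 194.87692528] [290.68098102 216.82904595]
56 [251.08539618 194.20413217] [290.69475756 216.12816258]
64 [250.97190661 191.49932619] [290.75011889 213.3089956 ]
```

The blue outline (rows 195–216, columns 251–290) matches the seated prediction for a top at 56 mm (194–216, 251–291). It also no longer follows the fingers, so the cover has seated. Next I lift and go to the bar.

```bash
python3 -m crank '0 0 -0.03 0; 0 0 -0.045 0; 0 0 -0.045 0' ; python3 -c "
from h import *
plan(466,-346,130,10.3,9)"
```

```text
t: 9.95
ee_pos: [534.9, -2.0, 176.2]
ee_rot: [-3.141, 0.0, 1.243]
contact_force: [1.0, 0.6, 0.2]
width: 44.4
grasp_force: 0.0
-0.0387 0.0051 0.0051 6.8; -0.0378 0.0096 0.0051 6.8; -0.0364 0.0140 0.0051 6.8; -0.0345 0.0182 0.0051 6.8; -0.0321 0.0221 0.0051 6.8; -0.0293 0.0257 0.0051 6.8; -0.0260 0.0290 0.0051 6.8; -0.0224 0.0319 0.0051 6.8; -0.0185 0.0343 0.0051 6.8;
```

```bash
python3 -m crank '-0.039 0.005 0.005 6.8; -0.038 0.010 0.005 6.8; -0.036 0.014 0.005 6.8; -0.034 0.018 0.005 6.8; -0.032 0.022 0.005 6.8; -0.029 0.026 0.005 6.8; -0.026 0.029 0.005 6.8; -0.022 0.032 0.005 6.8; -0.018 0.034 0.005 6.8; 0 0 0 0' 0.3 40; python3 -c "
from h import *
b=snap('top','top4.png')['pixels'];s=snap('side','side4.png')['pixels']
A=cv2.resize(b[165:265,215:315],(500,500),interpolation=cv2.INTER_CUBIC);B=cv2.resize(s[290:410,250:310],(250,500),interpolation=cv2.INTER_CUBIC)
cv2.imwrite('pics/s4.png',np.hstack([A,B])[:,:,::-1])
im=b.astype(int);k=((im[...,2]>im[...,0]+50)[190:245,225:285]).astype(np.uint8)
cs,_=cv2.findContours(k,0,1);e=cv2.fitEllipse(max(cs,key=cv2.contourArea));print(e,pix2w(load('top'),[np.array(e[0])+[225,190]],56))
plan(466,-346,30,10.3,4)"
```

```text
t: 11.2
ee_pos: [465.9, -347.6, 129.4]
ee_rot: [3.141, 0.001, 0.17]
contact_force: [0.9, 1.1, -0.8]
width: 55.7
grasp_force: 0.0
((31.962291717529297, 27.60083770751953), (39.75337219238281, 40.256656646728516), 75.8598403930664) [[549.06065337  42.90081154  56.        ]]
-0.0004 0.0003 0.0249 -0.1; -0.0004 0.0003 0.0249 -0.1; -0.0004 0.0003 0.0249 -0.1; -0.0004 0.0003 0.0249 -0.1;
```

View pics/s4.png

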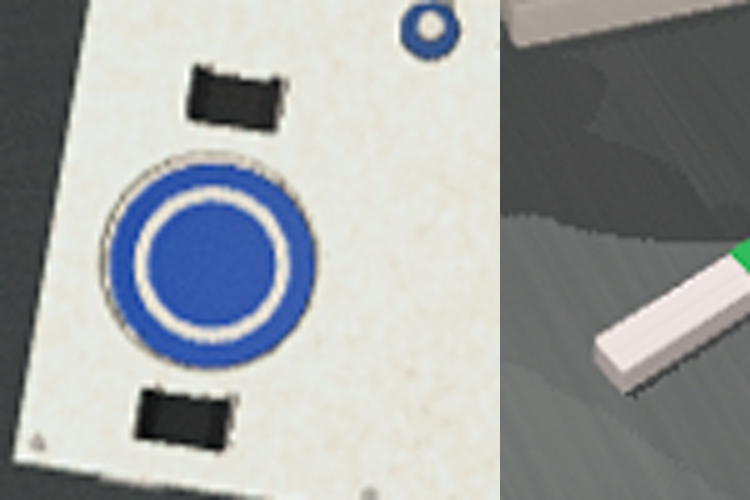

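The cover lies concentric in the opening at crop (213,262) with an even dark gap, within about 2.5 mm of the centre, so it is seated. Now I grasp the bar.

```bash
python3 -m crank '0 0 0.035 0; 0 0 0.035 0; 0 0 0.030 0; 0 0 0.015 0; 0 0 0.010 0; 0 0 0 0;0 0 0 0'; python3 -m crank '0 0 0 0; 0 0 0 0;0 0 0 0;0 0 0 0;0 0 0 0' -1 60
```

```text
t: 12.18
ee_pos: [467.8, -345.2, 5.6]
ee_rot: [3.141, -0.001, 0.175]
contact_force: [0.2, 0.2, 0.0]
width: 55.7
grasp_force: 0.0
t: 12.8
ee_pos: [467.6, -345.2, 5.4]
ee_rot: [3.141, -0.001, 0.175]
contact_force: [-2.0, 1.7, 8.9]
width: 18.0
grasp_force: 59.5
```

```bash
python3 -m crank '0 0 -0.02 0; 0 0 -0.045 0; 0 0 -0.045 0; 0 0 -0.04 0;0 0 0 0'; python3 -c "
from h import *
plan(552.5,43.8,140,-10.1,10)"
```

```text
t: 13.42
ee_pos: [468.0, -345.7, 158.4]
ee_rot: [3.138, -0.003, 0.175]
contact_force: [-0.9, -0.1, -2.5]
width: 18.1
grasp_force: 59.3
0.0151 -0.0369 0.0018 2.0; 0.0138 -0.0374 0.0018 2.0; 0.0125 -0.0379 0.0018 2.0; 0.0111 -0.0383 0.0018 2.0; 0.0098 -0.0386 0.0018 2.0; 0.0084 -0.0390 0.0018 2.0; 0.0070 -0.0392 0.0018 2.0; 0.0057 -0.0395 0.0018 2.0; 0.0043 -0.0396 0.0018 2.0; 0.0029 -0.0398 0.0018 2.0;
```

```bash
python3 -m crank '0.015 -0.037 0.002 2; 0.014 -0.037 0.002 2; 0.012 -0.038 0.002 2; 0.011 -0.038 0.002 2; 0.010 -0.039 0.002 2; 0.008 -0.039 0.002 2; 0.007 -0.039 0.002 2; 0.006 -0.040 0.002 2; 0.004 -0.040 0.002 2; 0.003 -0.040 0.002 2'; python3 -m crank '0 0 0.02 0; 0 0 0.02 0; 0 0 0 0; 0 0 0 0'; python3 -c "
from h import *
plan(552.5,43.8,90,-10.1,1)
b=snap('top','top5.png')['pixels'];s=snap('side','side5.png')['pixels']
A=cv2.resize(b[150:270,205:305],(450,540),interpolation=cv2.INTER_CUBIC);B=cv2.resize(s[160:268,220:290],(350,540),interpolation=cv2.INTER_CUBIC)
B=cv2.resize(s[160:250,215:331],(348,270),interpolation=cv2.INTER_CUBIC);B=np.vstack([B,0*B])
cv2.imwrite('pics/s5.png',cv2.resize(s[130:265,205:340,::-1],None,fx=4.4,fy=4.4,interpolation=cv2.INTER_CUBIC))"
```

```text
t: 14.68
ee_pos: [550.8, 46.8, 134.7]
ee_rot: [3.142, 0.001, -0.175]
contact_force: [-0.5, -0.6, -2.2]
width: 18.2
grasp_force: 59.3
t: 15.18
ee_pos: [551.1, 45.2, 95.5]
ee_rot: [3.141, -0.0, -0.174]
contact_force: [0.3, -0.3, -2.0]
width: 18.5
grasp_force: 59.3
0.0016 0.0012 0.0055 0.1;
```

View pics/s5.png

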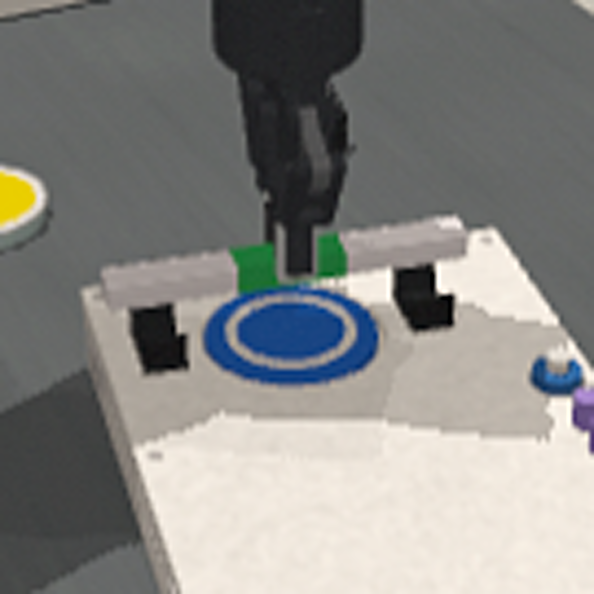

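The bar is held by its green middle with its near end at crop (105,285) and far end at (468,240). I'll check that against the expected pose by projection.

```bash
python3 - <<'E'
from h import *
c=load('side'); t=status.get_obs()['ee_pos']; M=R.from_euler('z',np.radians(-10)).as_matrix()
for nm,x,y,z in (('nearbot',-100,-10,0),('neartop',-100,-10,16),('farbot',100,-10,0),('fartop',100,-10,16),('gn',-30,-10,0),('gf',30,-10,0)):
    p=w2pix(c,M@[x,y,0]+[t[0],t[1],t[2]-5.4+z])[0]; print(nm,(p-[205,130])*4.4)
E
```

```text
nearbot [109.22991506 312.08724469]
neartop [107.35337049 286.35500395]
farbot [468.72855321 258.45344679]
fartop [469.99198005 233.39880951]
gn [238.63177292 292.72081338]
gf [346.51558919 276.62720932]
```

The projection matches within about 1 px, so I'll lower the bar and feel for contact.

```bash
python3 -m crank '0.001 0.001 0.008 0; 0 0 0.008 0; 0 0 0.006 0; 0 0 0.003 0; 0 0 0 0'|sed -n '2,4p'; python3 -m crank '0 0 0.002 0; 0 0 0.002 0; 0 0 0 0'|sed -n '2,4p'; python3 -m crank '0 0 0.001 0; 0 0 0 0'|sed -n '2,4p'
```

```text
ee_pos: [551.8, 44.2, 69.7]
ee_rot: [3.141, 0.0, -0.174]
contact_force: [0.3, 0.8, -1.8]
ee_pos: [551.8, 44.3, 65.7]
ee_rot: [3.142, 0.0, -0.174]
contact_force: [1.2, -1.5, -1.9]
ee_pos: [551.8, 44.3, 64.8]
ee_rot: [3.141, 0.0, -0.174]
contact_force: [-0.6, -0.2, -1.5]
```

```bash
python3 -m crank '0 0 0.001 0; 0 0 0 0'|sed -n '2,4p'; python3 -m crank '0 0 0.001 0; 0 0 0 0'|sed -n '2,4p'; python3 -c "
from h import *
s=snap('side','side6.png')['pixels']
cv2.imwrite('pics/s6.png',cv2.resize(s[130:265,205:340,::-1],None,fx=4.4,fy=4.4,interpolation=cv2.INTER_CUBIC))"
```

```text
ee_pos: [551.9, 44.2, 64.4]
ee_rot: [-3.141, -0.0, -0.174]
contact_force: [-3.9, 0.7, 12.5]
ee_pos: [551.9, 44.2, 64.3]
ee_rot: [-3.141, -0.001, -0.174]
contact_force: [-8.7, 2.4, 32.9]
```

View pics/s6.png

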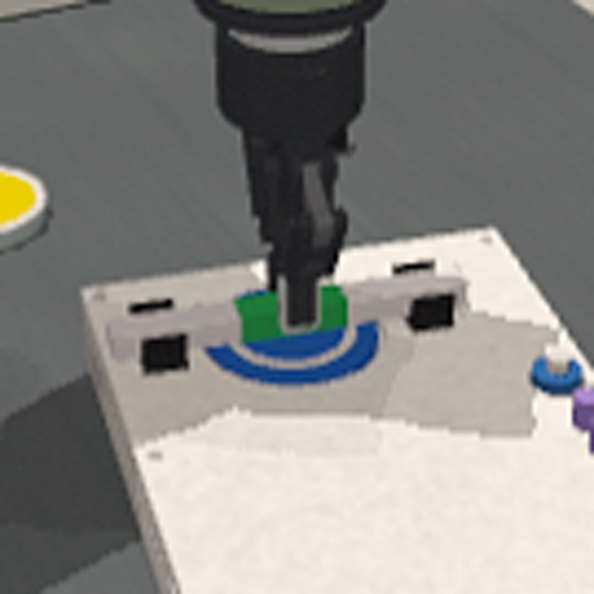

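The bar lies between the cheeks of both saddles at crop (165,335) and (430,290). Contact came at TCP height 64.4, as predicted. I'll back off 1.5 mm, release gently and retreat straight up.

```bash
python3 -m crank '0 0 -0.0015 0; 0 0 0 0'|sed -n '2,4p'; python3 -m crank '0 0 0 0; 0 0 0 0; 0 0 0 0;0 0 0 0' -0.2 20; python3 -m crank '0 0 -0.005 0; 0 0 -0.01 0; 0 0 -0.03 0; 0 0 -0.04 0; 0 0 -0.04 0; -0.05 0.04 0 0; -0.05 0.06 0 0; -0.05 0.06 0 0; -0.05 0.06 0 0;0 0.06 0 0'; python3 -m crank '0 0.06 0 0;0 0.06 0 0; 0 0 0 0; 0 0 0 0'; python3 - <<'E'
from h import *
b=snap('top','top7.png')['pixels'];s=snap('side','side7.png')['pixels']
A=cv2.resize(b[165:265,205:305],(390,390),interpolation=cv2.INTER_CUBIC);B=cv2.resize(s[165:265,220:320],(390,390),interpolation=cv2.INTER_CUBIC)
cv2.imwrite('pics/s7.png',np.hstack([A,B])[:,:,::-1])
E
```

```text
ee_pos: [551.9, 44.3, 64.4]
ee_rot: [3.142, -0.0, -0.174]
contact_force: [-2.6, 0.5, 7.6]
t: 17.82
ee_pos: [551.8, 44.2, 64.3]
ee_rot: [3.141, 0.0, -0.174]
contact_force: [0.8, 1.2, -0.3]
width: 34.3
grasp_force: 0.0
t: 19.08
ee_pos: [341.8, -164.8, 190.2]
ee_rot: [-3.14, -0.0, -0.174]
contact_force: [3.1, -0.8, 1.0]
width: 34.0
grasp_force: 0.0
t: 19.58
ee_pos: [323.0, -282.4, 189.6]
ee_rot: [-3.141, -0.0, -0.174]
contact_force: [-0.3, 1.0, 1.0]
width: 34.1
grasp_force: 0.0
```

View pics/s7.png

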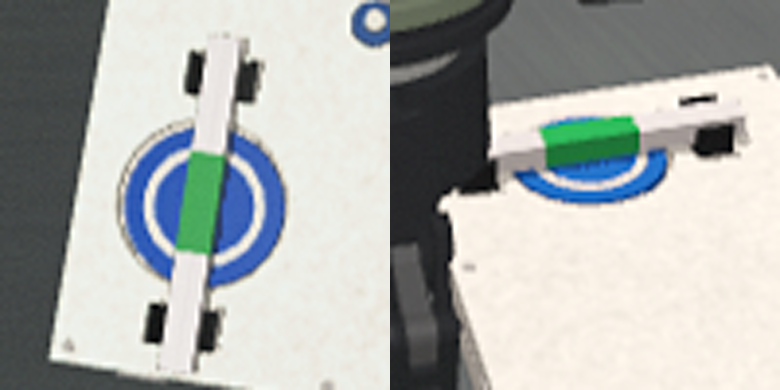

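The top view shows the bar in both saddles, with ends at crop (228,38) and (180,370) and about equal overhang. It lies level over the seated cover, and the arm is clear.

```bash
python3 -c "
from h import *
print(bot.sign_off())"
```

```text
the job is handed in; nothing more can be done
None
```

The job is handed in at about 20 s: the cover is seated flat in the chamber and the bar lies in both saddles about equally long each side, though sign-off returned no verdict.

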